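# Close the service cover and hold it on its seal

### The arm

A 7-joint arm with a two-finger parallel gripper is mounted at the origin on a cart in front of the work surface, level with it; the furniture and walls round the work are solid. World frame = base frame: x ahead of the robot, y to its left, z up, the work surface at z = 0. Lengths are in m, angles in rad, forces in N, time in s.
With the tool pointing down it reaches from about 0.4 to 0.75 m from the base axis. Payload 19.5 kg.
Tool frame: the origin (TCP) lies on the front face of the gripper's body, between the roots of the fingers; the fingertips stand 73 mm ahead of it and the grasp point (between the pads) lies 54 mm ahead of it; z points along the fingers, y is the line along which they close (so a half turn about z gives the same grasp; the last joint's range is limited). The gripper opens to 85 mm and grips with 20 to 120 N. Pads are 22 mm wide; open, the fingers measure 114 mm over their backs; the gripper's body (76 mm by 85 mm) begins 54 mm behind the grasp point. The pads swing forward as they close: fully open they stand 13 mm farther back than shut.
Start: joints at [1.179, 0.707, -0.028, 1.485, 0.022, 0.951, -0.075], TCP at [0.197, -0.54, 0.304] pointing down, gripper open.
Joint ranges: [-2.71, 2.71], [-0.32, 2.16], [-1.57, 1.52], [0, 2.45], [-1.46, 4.6], [0, 2.02], [-2.83, 2.83]. Speed limits (rad/s): [1.89, 1.89, 2.57, 2.57, 3.01, 3.01, 3.01].

### API

Orientations are given as a rotation vector (axis times angle).
In Python, from rig import sensors, optics, manip gives the robot as it stands.
- The arm moves only by the tool apply_moves, never from a script. Its argument "rows" is a list of rows, each a list of 7 numbers: the closure, from 0 (fully open) to 1 (shut), then the shift along the tool's x, y, z in mm, then the turn, a rotation vector about the tool's x, y, z in rad. A call has 1 to 5 rows; each row shifts and turns the commanded pose from where the row before left it, along the tool's axes as they then stand; what a row does not reach is not made up. A row lasts 1/8 s, in which the tool goes at most 62.5 mm and 10.7 degrees, less where a joint would pass 70% of its speed; a pose out of reach is approached as far as the arm can. A call with a gripper value outside its range is refused whole. The fingers move at their own pace and stop on an object; "grip_force" is the grip in N (left out, the last holds). Time passes only in rows, so rows that do not move let the fingers close. It gives the time, the measured TCP pose, the force, the opening and the grip force at its end, in the units of the state.
- sensors.observe(): the state, without advancing time (a new reading comes with each control period).
- optics.grab_frame(name): name is "side" or "top" or "wrist"; returns the picture (384x512x3 uint8, blue, green, red); there is no depth.
- optics.get_calibration(name): a dict with "fx", "fy", "cx", "cy" (pixels), "R" (3x3) and "t" (3): a world point X has camera coordinates R X + t. Camera axes: x right, y down, z forward; pixel columns grow to the right and rows downward; lengths in m; the calibration is good to about 2 mm. A picture is of the moment at which its call begins: read the wrist's pose just before it. get_calibration takes no time and is no camera call; for the wrist camera it gives the pose at the moment of the call.
- manip.close_job(): hands the job in; it is judged then, once.
The state is a dict: "t": time; "qpos": joint angles; "joint_velocities": joint speeds; "effort": joint torques, N m; "tool_pos": TCP position; "tcp_rot": TCP orientation; "force": force on the tool from outside, world axes, zero at the start; "moment": the same for the moment, N m; "width": finger opening in m; "grip_force": force on a finger pad.
Only numpy, scipy, OpenCV 4.12 (cv2) and the standard library are available. Lean on these libraries where they do the work, as an engineer would, in place of code of your own. Each camera call takes 0.05 s, during which the arm holds its last target. There are 200 camera calls.

### The job

The blue service cover of the grey instrument housing stands open, inner face up: swing it right over on its hinge until it rests on the two sprung buffers. Then turn its black quarter-turn fastener clockwise until the yellow slot on it lines up with the two white marks on the cover, and after that press the cover down flush on the housing rim and finish still holding it pressed there with the fingers. Leave the other things on the table where they are.

Things in the scene. Friction and masses are not known exactly. Their poses are not given: they have to be found in the camera images.
- housing: Grey open-topped instrument housing, fixed, 180 (x) x 150 (y) x 75 mm high; place and yaw vary. Origin: centre of its underside, z up. Hinge along its x at y = +75, z = 75 mm. A bridge inside has a 10 mm slot along y for the key under the fastener: if the fastener is not aligned, the key strikes it and the cover stays about 4 mm or more proud.
- hinge_line (a point): Middle of the hinge line, on the housing (at 0, 75, 75 mm in its frame; same axes as the housing). The cover turns about the x axis through this point.
- cover: The blue cover plate, 176 x 150 x 4 mm. Origin on the middle of the hinge line; the plate reaches from y = -2 to y = -152 mm in its own frame, from z = 0 (inner face) to z = 4 mm (outer face, which carries the fastener). Closed flush, its axes are parallel to the housing's. It carries the fastener; together about 0.18 kg.
- cover_swing (a joint): Cover angle in rad: 0 flush, 1.57 upright, starts 2.3 to 2.65 (leaning back on the housing's +y side, free edge 0.14 to 0.19 m up); stop 2.75. Stiff hinge (0.18 N m friction): stays where left; a closed vertical finger pushing the edge from outside swings it over. Near 0.06 two sprung buffers (130 mm from the hinge) stop it; 10 to 13 N near the edge press it to 0; let go, it springs up.
- cover_edge (a point): Middle of the cover's free edge (at 0, -152, 2 mm in the cover's frame; same axes as the cover).
- press_spot (a point): A bare place on the cover's outer face, beside the fastener, good to press on (at -55, -125, 4 mm in the cover's frame; same axes as the cover). Any other place on the cover or its fastener serves too.
- fastener (a joint): Angle of the quarter-turn fastener in rad, growing clockwise as seen from outside the cover. 0 = slot parallel to the hinge; 1.571 = slot square to the hinge and in line with the white marks (aligned, within 0.16). Starts at 0.05 to 0.8; stops at 0 and 2.3. Friction 0.03 N m: it stays where it is left.
- knob_grip (a point): Middle of the fastener's black grip bar, on its axis, 105 mm from the hinge. The bar is 40 mm long, 14 mm wide and reaches from 4 to 26 mm above the outer face, on a 38 mm round collar 4 mm thick; this point is 15 mm above the outer face. x runs along the bar (and the yellow slot on its top), z out of the cover.
- can: Bystander: empty ribbed tinplate can, 104 mm across, 121 high. Origin: centre of its underside.
- screwdriver: Bystander: screwdriver with red handle, 193 mm long, lying. Origin: centre of its underside.
- stopwatch: Bystander: round stopwatch, 63x52x14 mm, lying. Origin: centre of its underside.
- tape: Bystander: roll of tape, 104 mm across, 25 high, lying. Origin: centre of its underside.
- vial_a: Bystander: white sample vial, 33 mm across, 64 high. Origin: centre of its underside.
- vial_b: Bystander: second white sample vial, 33 mm across, 64 high. Origin: centre of its underside.
- jar: Bystander: white plastic jar with black cap, 81 mm across, 153 high. Origin: centre of its underside.

How it is judged:
By the outcome, as a careful person would: the job done as asked, in the order asked, and still so for the second after the job is handed in, while the arm keeps its last pose, push and grip.
It also fails if it takes over 61 s, if anything falls off the work surface, if the arm or the gripper's body presses on something with over 40 N, if the wrist force passes 120 N, or if a joint passes its speed limit or range.

## Working session

There is one attempt and no reset: what is moved stays moved. The work goes in short steps, Python scripts to look and compute and a tool call to move; the robot and the scene stay as the last step left them, time stands still between calls to the robot, and variables do not carry over. Pictures are saved under pics/ and viewed, at most 10 in all, crops included, and the job is handed in when it is done.

Besides the shell and the picture viewer there is one more tool, called after "Emit:" in YAML: its name, and indented under it one key for each argument. apply_moves: Moves the arm, as the interface text tells. Its arguments: {"type":"object","properties":{"rows":{"type":"array"},"grip_force":{"type":"number"}},"required":["rows"]}

```bash
ls; mkdir -p pics
python3 - <<'E'
from rig import sensors, optics
import cv2,numpy as np
print(sensors.observe())
for n in("side","top"):
    c=optics.get_calibration(n);print(n,c)
    cv2.imwrite(f"pics/{n}0.png",cv2.resize(optics.grab_frame(n),(800,600),interpolation=cv2.INTER_CUBIC))
E
```

```text
pics
{'t': 0.0, 'qpos': array([ 1.17928962,  0.70711837, -0.02761355,  1.48500859,  0.0220072 ,
        0.95084483, -0.07550897]), 'joint_velocities': array([-0.00017065,  0.00117737,  0.00031789,  0.00095783, -0.00143937,
       -0.00033017,  0.0014892 ]), 'effort': array([-1.88587714e-03, -8.83195424e+01,  1.23368047e+00, -2.36161870e+01,
        1.66717102e-02,  6.43115971e-03,  6.99480665e-05]), 'tool_pos': array([ 0.19700064, -0.54001177,  0.30341635]), 'tcp_rot': array([-3.09262838e+00, -5.46483768e-01,  3.57472738e-04]), 'force': array([0.27207954, 0.51524855, 0.32611719]), 'moment': array([-0.02006993, -0.00962735,  0.06695096]), 'grip_force': 0.0, 'width': 0.08554790284206616}
side {'fx': 447.1090021439362, 'fy': 447.1090021439362, 'cx': 253.17522303405323, 'cy': 189.90407045652046, 'R': array([[-0.92338838, -0.3838615 ,  0.00206275],
       [-0.25387378,  0.60665148, -0.75334062],
       [ 0.28792709, -0.69614965, -0.65762729]]), 't': array([0.50827104, 0.2608244 , 1.35872026])}
top {'fx': 348.22703212049237, 'fy': 348.22703212049237, 'cx': 253.97935905182888, 'cy': 188.9718476025952, 'R': array([[-0.01084565, -0.99992065,  0.00640813],
       [-0.98144867,  0.00941808, -0.19149361],
       [ 0.19141807, -0.00836613, -0.98147294]]), 't': array([-0.08435253,  0.59816909,  1.06816024])}
```

View pics/top0.png

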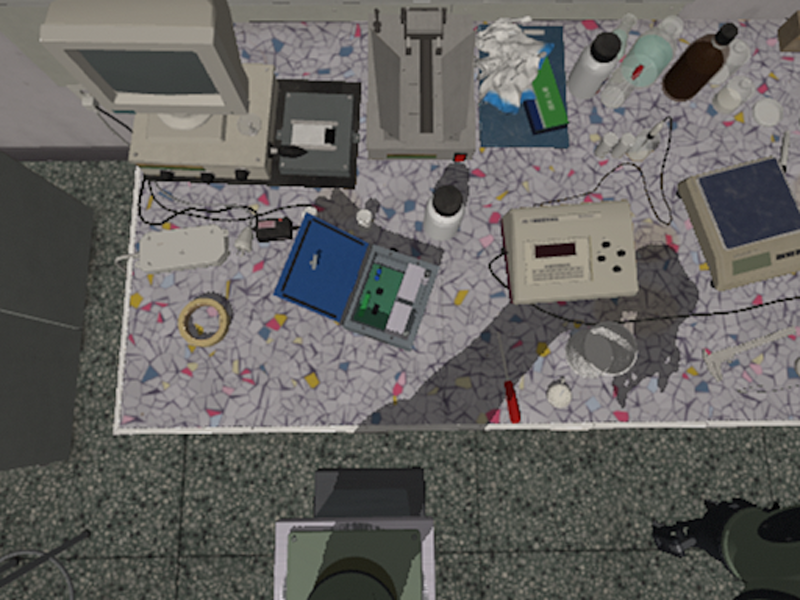

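View pics/side0.png

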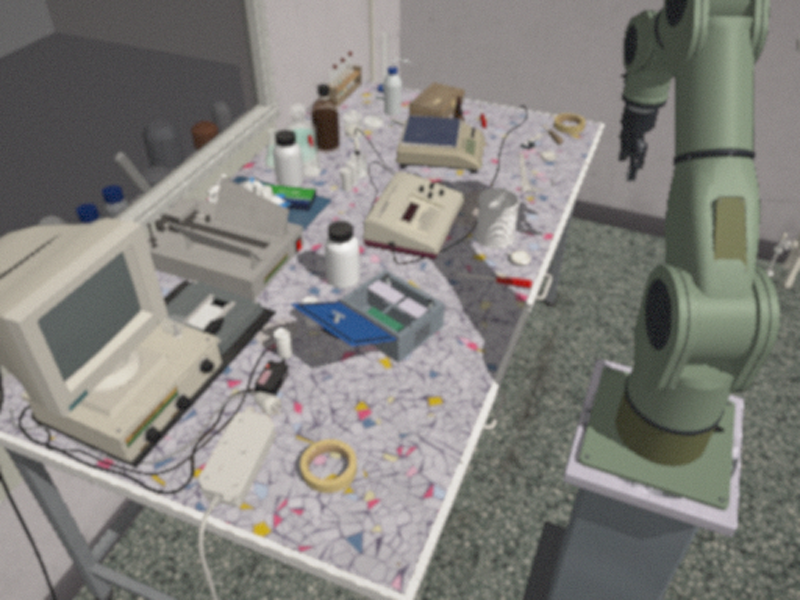

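The top view shows the housing at about (395,295) in the 800-px picture, with the hinge on its left. The cover leans left to about (290,255), a vial stands at (363,215) and the jar at (443,210). The side view confirms this. Next I'll enlarge both views.

Run:
```python
import cv2
from rig import optics
a=optics.grab_frame("top")[125:235,165:295]
b=optics.grab_frame("side")[165:240,175:295]
cv2.imwrite("pics/topc.png",cv2.resize(a,None,fx=5,fy=5,interpolation=cv2.INTER_CUBIC))
cv2.imwrite("pics/sidec.png",cv2.resize(b,None,fx=6,fy=6,interpolation=cv2.INTER_CUBIC))
```

```text
(no output)
```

View pics/topc.png

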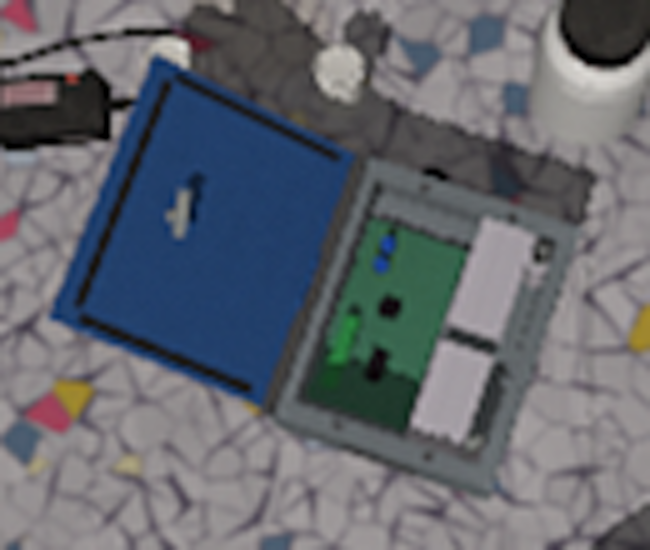

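View pics/sidec.png

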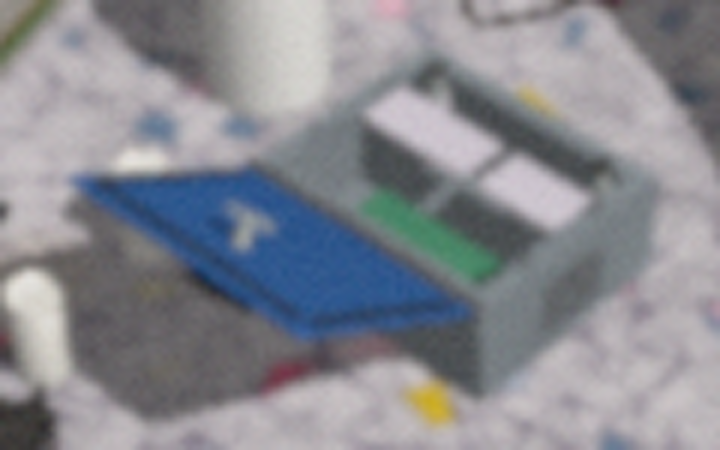

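The top crop shows the cover's free-edge corners at (155,60) and (55,317). The rim corners are at (365,155), (272,410), (580,228) and (490,490). In the side crop the cover corners are at (80,180), (305,335), (255,167) and (470,308). I'll fit the pose to these.

```bash
cat > h.py <<'E'
import numpy as np, cv2
from scipy.spatial.transform import Rotation as Rn
from rig import sensors, optics
def proj(n,X,c=None):
    c=c or optics.get_calibration(n); Y=np.atleast_2d(X)@np.array(c["R"]).T+c["t"]
    return np.c_[c["fx"]*Y[:,0]/Y[:,2]+c["cx"], c["fy"]*Y[:,1]/Y[:,2]+c["cy"]]
def h2w(p,X):
    return Rn.from_euler('z',p[2]).apply(np.atleast_2d(X))+[p[0],p[1],0]
def c2w(p,X,a): # cover frame -> world ; opening lifts -y end: rotation about -x
    return h2w(p,Rn.from_euler('x',-a).apply(np.atleast_2d(X))+[0,.075,.075])
def tool(Xw,s=None):
    s=s or sensors.observe(); return Rn.from_rotvec(s["tcp_rot"]).inv().apply(np.array(Xw)-s["tool_pos"])*1000
E
python3 - <<'E'
from h import *
from scipy.optimize import least_squares
ct,cs=[optics.get_calibration(n) for n in("top","side")]
rim=np.array([[.09,.075,.075],[-.09,.075,.075],[.09,-.075,.075],[-.09,-.075,.075]])
edge=np.array([[.088,-.152,0],[-.088,-.152,0]])
tp=np.array([[365,155],[272,410],[580,228],[490,490],[155,60],[55,317]])/5+[165,125]
sp=np.array([[255,165],[485,300],[430,55],[655,190],[80,180],[305,335]])/6+[175,165]
def f(p):
    X=np.r_[h2w(p,rim),c2w(p,edge,p[3])]
    return np.r_[proj("",X,ct)-tp,proj("",X,cs)-sp].ravel()
r=least_squares(f,[.6,.05,-.35,2.5],loss='soft_l1')
p=r.x;print(p.round(4));print(f(p).reshape(-1,2).round(1))
print("edge",c2w(p,[0,-.152,.002],p[3]),"corners",c2w(p,edge,p[3]),"hinge",h2w(p,[0,.075,.075]))
print("knob closed.06",c2w(p,[0,-.105,.019],.06))
# bystanders near: vials, jar
for n,(u,v),z in(("vialA",(340,70),.064),("vialB",(170,50),.064),("jar",(603,25),.153)):
    u,v=165+u/5,125+v/5;d=ct["R"].T@np.array([(u-ct["cx"])/ct["fx"],(v-ct["cy"])/ct["fy"],1]);o=-ct["R"].T@ct["t"]
    print(n,o+d*(z-o[2])/d[2])
E
```

```text
[ 0.5926 -0.0794 -0.341   2.6424]
[[-0.3  0.3]
 [-0.7  1.3]
 [ 0.7  0.3]
 [ 0.9  0.8]
 [-0.6 -0.6]
 [-1.6  1.4]
 [-0.8 -1.9]
 [-0.1  0.2]
 [-0.3 -3.7]
 [ 0.7 -4.1]
 [-2.5 -0.8]
 [-0.5 -0.2]]
edge [[0.66266229 0.11792595 0.14600417]] corners [[0.74527525 0.08759418 0.14776014]
 [0.579409   0.14645323 0.14776014]] hinge [[ 0.61771158 -0.00874623  0.075     ]]
knob closed.06 [[ 0.58304101 -0.10644874  0.10026203]]
vialA [ 0.76521208 -0.02283906  0.064     ]
vialB [0.78007642 0.08978869 0.064     ]
jar [ 0.76164388 -0.18838752  0.153     ]
```

Run:
```python
from h import *
p=[.5926,-.0794,-.341];a=2.6424
def box(z): return h2w(p,[[.09,.075,z],[-.09,.075,z],[-.09,-.075,z],[.09,-.075,z]])
def lid(z): return c2w(p,[[.088,-.002,z],[-.088,-.002,z],[-.088,-.152,z],[.088,-.152,z]],a)
ims=[]
for n,o,s,sz,k in(("top",(165,125),(130,110),0,4),("side",(175,160),(120,80),0,5)):
    im=optics.grab_frame(n)[o[1]:o[1]+s[1],o[0]:o[0]+s[0]]
    im=cv2.resize(im,(390,330) if n=="top" else (405,270),interpolation=cv2.INTER_CUBIC)
    im=cv2.resize(optics.grab_frame(n)[o[1]:o[1]+s[1],o[0]:o[0]+s[0]],None,fx=k,fy=k,interpolation=cv2.INTER_CUBIC)
    for P,c in((box(.075),(0,0,255)),(box(0),(0,255,255)),(lid(0),(0,255,0))):
        q=((proj(n,P)-o+.5)*k).astype(int);cv2.polylines(im,[q],True,c,1)
    ims.append(cv2.copyMakeBorder(im,0,0,0,800-im.shape[1],0))
o=np.full((600,800,3),0,np.uint8)
a_,b_=[cv2.resize(i,None,fx=.75,fy=.75) for i in ims]
o=np.vstack([ims[0][:,:520],]) 
m=np.zeros((440,800,3),np.uint8)
t=cv2.resize(ims[0][:,:520],(390,330));s=cv2.resize(ims[1][:,:600],(410,273))
m[:330,:390]=t;m[:273,390:800]=s
cv2.imwrite("pics/ov.png",cv2.resize(m[:330],(800,330)))
```

```text
(no output)
```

View pics/ov.png

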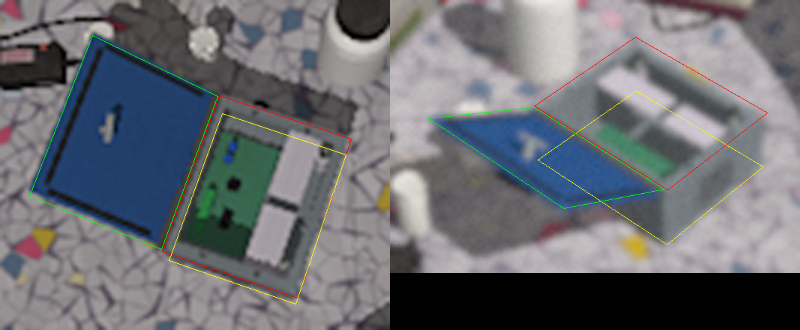

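The overlay fits to a few mm, which is enough for pushing. I'll turn the tool so its x lies along the housing's y, close the fingers and travel over high.

Emit:
apply_moves:
  rows:
    - [1,0,0,0,0,0,-0.176]
    - [1,0,0,0,0,0,-0.176]
    - [1,0,0,0,0,0,-0.176]
    - [1,0,0,0,0,0,-0.176]
    - [1,0,0,0,0,0,-0.176]
  grip_force: 30

```text
t: 1.02
tool_pos: [0.197, -0.5402, 0.3039]
tcp_rot: [-2.561, -1.82, 0.0]
force: [0.0, 0.5, 0.4]
width: -0.0002
grip_force: 0.0
```

Emit:
apply_moves:
  rows:
    - [1,54,11,0,0,0,0]
    - [1,54,11,0,0,0,0]
    - [1,54,11,0,0,0,0]
    - [1,54,11,0,0,0,0]
    - [1,54,11,0,0,0,0]

```text
t: 1.65
tool_pos: [0.3399, -0.3026, 0.304]
tcp_rot: [2.566, 1.812, 0.0]
force: [1.2, 0.4, -0.2]
width: 0.0
grip_force: 0.0
```

Emit:
apply_moves:
  rows:
    - [1,54,11,0,0,0,0]
    - [1,54,11,0,0,0,0]
    - [1,54,11,0,0,0,0]
    - [1,54,11,0,0,0,0]
    - [1,54,11,0,0,0,0]

```text
t: 2.28
tool_pos: [0.4821, -0.0664, 0.304]
tcp_rot: [2.566, 1.812, 0.0]
force: [1.6, -0.4, 0.5]
width: -0.0004
grip_force: 0.0
```

Emit:
apply_moves:
  rows:
    - [1,54,11,0,0,0,0]
    - [1,54,11,0,0,0,0]
    - [1,54,11,0,0,0,0]
    - [1,54,11,0,0,0,0]
    - [1,54,11,0,0,0,0]

```text
t: 2.9
tool_pos: [0.6241, 0.1696, 0.304]
tcp_rot: [2.566, 1.812, 0.0]
force: [0.1, -1.3, -0.0]
width: 0.0003
grip_force: 0.0
```

```bash
cat >> h.py <<'E'
P=[.5926,-.0794,-.341]
def st(tip=.073):
    s=sensors.observe(); R=Rn.from_rotvec(s["tcp_rot"]); x=R.apply([1,0,0]); z=R.apply([0,0,1])
    w=s["tool_pos"]+tip*z
    print("t %.2f"%s["t"],"tip housing mm",(Rn.from_euler('z',-P[2]).apply(w-[P[0],P[1],0])*1000).round(1),"psi %.3f"%np.arctan2(x[1],x[0]),"z",z.round(3),"F",np.round(s["force"],1),"q",s["qpos"].round(2),"w %.4f"%s["width"])
    return s
E
python3 -c "
from h import *
st();print(tool(h2w(P,[-.05,.25,.193])))
cv2.imwrite('pics/s1.png',cv2.resize(optics.grab_frame('side')[60:300,80:400],(800,600)))"
```

```text
t 2.90 tip housing mm [-53.5 245.2 231. ] psi 1.230 z [ 0. -0. -1.] F [ 0.1 -1.3 -0. ] q [-0.25  0.83 -0.16  1.18  0.13  1.14 -0.75] w 0.0003
[[  4.80053199   3.52553185 111.00921619]]
```

Run:
```python
from h import *
d,h=127,11
W=[(250,120)]
for a in np.r_[2.64,np.arange(2.5,.05,-.15),.06]:
    if a>1.6: y,z=75-152*np.cos(a)+4*np.sin(a)+h-2, 75+152*np.sin(a)-25
    else: y,z=75-d*np.cos(a)+4*np.sin(a)+h-2, 75+d*np.sin(a)+4*np.cos(a)
    W.append((y,z))
W=np.array(W);D=np.diff(W,axis=0);D[:,1]*=-1
for w,q in zip(W[1:],D):print(w.round(),q.round())
```

```text
[219. 123.] [-31.  -3.]
[208. 141.] [-11. -18.]
[194. 158.] [-15. -17.]
[177. 173.] [-17. -15.]
[158. 185.] [-19. -12.]
[137. 194.] [-21.  -9.]
[115. 200.] [-22.  -6.]
[ 92. 202.] [-23.  -2.]
[ 73. 202.] [-20.   0.]
[ 54. 198.] [-19.   3.]
[ 36. 193.] [-18.   6.]
[ 19. 184.] [-17.   9.]
[  3. 173.] [-16.  11.]
[-11. 160.] [-14.  13.]
[-22. 145.] [-12.  15.]
[-31. 128.] [-9. 17.]
[-38. 110.] [-7. 18.]
[-42.  92.] [-4. 19.]
[-43.  87.] [-1.  5.]
```

Emit:
apply_moves:
  rows:
    - [1,5,4,37,0,0,0]
    - [1,0,0,37,0,0,0]
    - [1,0,0,37,0,0,0]

```text
t: 3.32
tool_pos: [0.6288, 0.1714, 0.1917]
tcp_rot: [-2.566, -1.812, 0.0]
force: [1.1, 0.4, 0.4]
width: -0.0001
grip_force: 0.0
```

Emit:
apply_moves:
  rows:
    - [1,-31,0,-3,0,0,0]
    - [1,-11,0,-18,0,0,0]
    - [1,-15,0,-17,0,0,0]
    - [1,-17,0,-15,0,0,0]
    - [1,-19,0,-12,0,0,0]

```text
t: 3.95
tool_pos: [0.5974, 0.0825, 0.2588]
tcp_rot: [2.566, 1.812, 0.0]
force: [0.6, 0.4, -1.0]
width: -0.0001
grip_force: 0.7
```

Run:
```python
from h import *
st()
a=optics.grab_frame("top")[105:225,165:295];b=optics.grab_frame("side")[120:240,175:305]
cv2.imwrite("pics/p1.png",cv2.resize(np.hstack([a,b]),(800,370),interpolation=cv2.INTER_CUBIC))
```

```text
t 3.95 tip housing mm [-49.6 154.2 185.8] psi 1.230 z [ 0. -0. -1.] F [ 0.6  0.4 -1. ] q [-0.11  0.8  -0.18  1.43  0.16  0.92 -0.67] w -0.0001
```

View pics/p1.png

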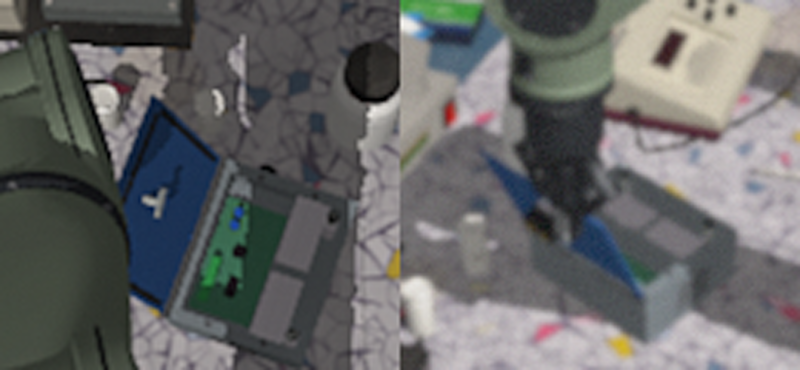

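The cover is lifted by the finger, at roughly 2.1 rad. The free-edge corner is at (155,100) in the left panel, and the finger is behind the cover at (560,225) in the right panel. I'll keep swinging.

Emit:
apply_moves:
  rows:
    - [1,-21,0,-9,0,0,0]
    - [1,-22,0,-6,0,0,0]
    - [1,-23,0,-2,0,0,0]
    - [1,-20,0,0,0,0,0]
    - [1,-19,0,3,0,0,0]

```text
t: 4.68
tool_pos: [0.5622, -0.0165, 0.2718]
tcp_rot: [-2.566, -1.812, -0.0]
force: [0.8, 1.7, -0.8]
width: 0.0001
grip_force: 0.6
```

Emit:
apply_moves:
  rows:
    - [1,-18,0,6,0,0,0]
    - [1,-17,0,9,0,0,0]
    - [1,-16,0,11,0,0,0]
    - [1,-14,0,13,0,0,0]
    - [1,-12,0,15,0,0,0]

```text
t: 5.3
tool_pos: [0.5365, -0.0887, 0.2169]
tcp_rot: [-2.566, -1.812, 0.0]
force: [0.6, 1.0, 0.2]
width: -0.0001
grip_force: 0.3
```

Emit:
apply_moves:
  rows:
    - [1,-9,0,17,0,0,0]
    - [1,-7,0,18,0,0,0]
    - [1,-4,0,14,0,0,0]
    - [1,0,0,0,0,0,0]

```text
t: 5.8
tool_pos: [0.5298, -0.1069, 0.168]
tcp_rot: [-2.565, -1.811, 0.002]
force: [0.9, -0.2, 0.2]
width: -0.0001
grip_force: 0.0
```

Run:
```python
from h import *
st()
```

```text
t 5.80 tip housing mm [-50.1 -46.9  95. ] psi 1.230 z [-0.002  0.    -1.   ] F [ 0.9 -0.2  0.2] q [ 0.23  0.86 -0.17  1.75  0.25  0.55 -0.43] w -0.0001
```

Emit:
apply_moves:
  rows:
    - [1,0,0,3,0,0,0]
    - [1,0,0,3,0,0,0]
    - [1,0,0,2,0,0,0]
    - [1,0,0,0,0,0,0]

```text
t: 6.3
tool_pos: [0.5302, -0.1065, 0.1609]
tcp_rot: [-2.566, -1.812, -0.0]
force: [1.1, -0.1, -0.3]
width: -0.0001
grip_force: 0.0
```

Emit:
apply_moves:
  rows:
    - [1,0,0,2,0,0,0]
    - [1,0,0,0,0,0,0]

```text
t: 6.55
tool_pos: [0.5303, -0.1066, 0.1589]
tcp_rot: [2.566, 1.812, 0.0]
force: [-0.4, -0.0, 0.4]
width: -0.0
grip_force: 0.4
```

Emit:
apply_moves:
  rows:
    - [0,0,0,-40,0,0,0]
    - [0,0,20,-50,0,0,0]
    - [0,5,30,-50,0,0,0]
    - [0,0,0,0,0,0,0]

```text
t: 7.05
tool_pos: [0.5809, -0.1189, 0.3019]
tcp_rot: [2.564, 1.81, 0.007]
force: [-1.8, -0.3, -1.7]
width: 0.0723
grip_force: 0.0
```

Run:
```python
from h import *
st()
c=optics.get_calibration("wrist");im=optics.grab_frame("wrist");print(c["R"].round(3),(-c["R"].T@c["t"]).round(3))
for a in(0,.06,.12):print(a,proj("",c2w(P,[[0,-.105,.03],[0,-.105,.004],[-.088,-.152,.004],[.088,-.152,.004],[.088,-.002,.004],[-.088,-.002,.004]],a),c).round(0).tolist())
cv2.imwrite("pics/w1.png",cv2.resize(im,(800,600),interpolation=cv2.INTER_CUBIC))
```

```text
t 7.05 tip housing mm [  2.6 -41.  228.9] psi 1.229 z [ 0.006 -0.    -1.   ] F [-1.8 -0.3 -1.7] q [ 0.26  0.74 -0.23  1.42  0.18  1.   -0.35] w 0.0723
[[ 0.942 -0.335  0.005]
 [-0.323 -0.904  0.281]
 [-0.089 -0.267 -0.96 ]] [ 0.604 -0.05   0.372]
0 [[253.0, 176.0], [253.0, 170.0], [169.0, 214.0], [338.0, 214.0], [351.0, 57.0], [155.0, 57.0]]
0.06 [[253.0, 175.0], [253.0, 171.0], [166.0, 217.0], [341.0, 217.0], [351.0, 57.0], [155.0, 56.0]]
0.12 [[253.0, 174.0], [253.0, 171.0], [163.0, 219.0], [344.0, 219.0], [351.0, 56.0], [155.0, 56.0]]
```

View pics/w1.png

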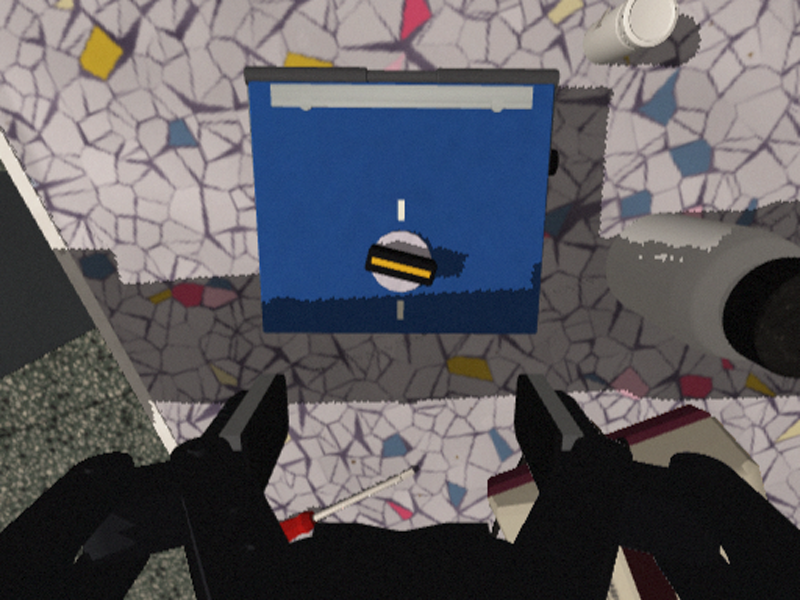

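The wrist view shows the cover resting near 0.06 rad, with its free edge at (263–537, 332). The knob is at (400,264) and the slot runs (372,262)–(430,276), so f is about 0.24. The housing sits about 3 mm further in +x and 5 mm further in +y than fitted. I'll turn to the bar's direction.

Emit:
apply_moves:
  rows:
    - [0,0,0,0,0,0,-0.166]
    - [0,0,0,0,0,0,-0.166]
    - [0,0,0,0,0,0,-0.166]
    - [0,0,0,0,0,0,-0.166]
    - [0,0,0,0,0,0,-0.166]

```text
t: 7.72
tool_pos: [0.5784, -0.1184, 0.2978]
tcp_rot: [-1.609, -2.696, 0.001]
force: [-0.5, -0.1, 0.2]
width: 0.0856
grip_force: 0.0
```

Emit:
apply_moves:
  rows:
    - [0,0,0,0,0,0,-0.166]
    - [0,0,0,0,0,0,-0.166]
    - [0,0,0,0,0,0,-0.166]
    - [0,0,0,0,0,0,0]

```text
t: 8.22
tool_pos: [0.5785, -0.1186, 0.2979]
tcp_rot: [-0.904, -3.007, -0.0]
force: [0.1, 0.3, 0.8]
width: 0.0856
grip_force: 0.0
```

```bash
cat >> h.py <<'E'
P=[*h2w(P,[.0027,.005,0])[0][:2],-.341]
E
python3 - <<'E'
from h import *
s=st();k=c2w(P,[0,-.105,.03],.06)
c=optics.get_calibration("wrist");im=optics.grab_frame("wrist")
q=proj("",k,c)[0];print("pred knob top",q*1.5625, "target tool shift",tool(c2w(P,[0,-.105,.004+.081],.06),s))
b=cv2.resize(im,(800,600),interpolation=cv2.INTER_CUBIC);cv2.drawMarker(b,tuple((q*1.5625).astype(int)),(0,255,0),0,12,1)
u,v=(q*1.5625).astype(int);cv2.imwrite("pics/w2.png",cv2.resize(b[max(v-100,0):v+100,u-130:u+130],None,fx=3,fy=3))
E
```

```text
t 8.22 tip housing mm [ -3.  -46.7 224.9] psi 2.557 z [-0.002  0.001 -1.   ] F [0.1 0.3 0.8] q [ 0.43  0.79 -0.61  1.42  0.48  1.08  0.73] w 0.0856
pred knob top [432.37234731 294.20752594] target tool shift [[  2.25220336  22.07846591 131.73282831]]
```

View pics/w2.png

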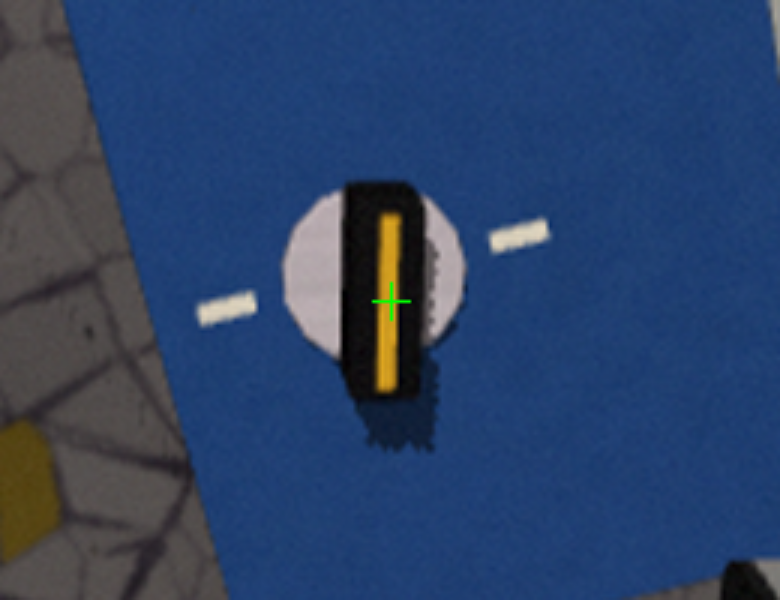

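The predicted knob centre lands on the slot's middle at (388,300), and the bar is parallel to the tool's x. I'll descend and grip.

Emit:
apply_moves:
  rows:
    - [0,2,22,40,0,0,0]
    - [0,0,0,40,0,0,0]
    - [0,0,0,32,0,0,0]
    - [0,0,0,20,0,0,0]
    - [0,0,0,0,0,0,0]

```text
t: 8.9
tool_pos: [0.5888, -0.0989, 0.1657]
tcp_rot: [-0.907, -3.005, 0.001]
force: [1.1, 0.1, 0.4]
width: 0.0853
grip_force: 0.0
```

Emit:
apply_moves:
  rows:
    - [1,0,0,0,0,0,0]
    - [1,0,0,0,0,0,0]
    - [1,0,0,0,0,0,0]
    - [1,0,0,0,0,0,0]
    - [1,0,0,0,0,0,0]
  grip_force: 40

```text
t: 9.52
tool_pos: [0.5871, -0.1035, 0.1665]
tcp_rot: [-0.908, -3.003, 0.014]
force: [-17.2, -22.5, 9.2]
width: 0.0132
grip_force: 42.8
```

```bash
python3 -c "
from h import *
s=st();print(tool(c2w(P,[0,-.105,.004+.081],.06),s),s['grip_force'])"
```

```text
t 9.53 tip housing mm [ -0.1 -30.3  93.5] psi 2.554 z [-0.007 -0.007 -1.   ] F [-17.2 -22.5   9.2] q [ 0.36  0.96 -0.51  1.53  0.6   0.82  0.59] w 0.0132
[[1.35803867 4.69622093 0.35822599]] 42.76229655719362
```

The grip is good (13 mm wide) but with a side load from about 5 mm of offset. I'll relieve that before turning.

Emit:
apply_moves:
  rows:
    - [1,0,-2.5,-1,0,0,0]
    - [1,0,-2.5,-1,0,0,0]
    - [1,0,0,0,0,0,0]

```text
t: 9.9
tool_pos: [0.5865, -0.104, 0.1688]
tcp_rot: [-0.905, -3.008, 0.002]
force: [-1.4, -4.3, -3.4]
width: 0.0128
grip_force: 45.3
```

```bash
python3 -c "
from h import *
s=st();print(s['moment'])"
```

```text
t 9.90 tip housing mm [ -0.3 -30.3  95.8] psi 2.557 z [-0.001 -0.001 -1.   ] F [-1.4 -4.3 -3.4] q [ 0.37  0.95 -0.52  1.54  0.6   0.81  0.6 ] w 0.0128
[-1.51269273  0.54890501 -0.02073523]
```

Emit:
apply_moves:
  rows:
    - [1,0,0,0,0,0,0.166]
    - [1,0,0,0,0,0,0.166]
    - [1,0,0,0,0,0,0.166]
    - [1,0,0,0,0,0,0.166]

```text
t: 10.4
tool_pos: [0.5867, -0.1037, 0.1688]
tcp_rot: [1.842, 2.544, -0.001]
force: [0.7, -3.7, -6.1]
width: 0.013
grip_force: 40.2
```

Emit:
apply_moves:
  rows:
    - [1,0,0,0,0,0,0.166]
    - [1,0,0,0,0,0,0.166]
    - [1,0,0,0,0,0,0.166]
    - [1,0,0,0,0,0,0.166]
    - [1,0,0,0,0,0,0]

```text
t: 11.02
tool_pos: [0.5872, -0.1033, 0.169]
tcp_rot: [2.567, 1.809, 0.001]
force: [2.3, -4.5, -4.4]
width: 0.0129
grip_force: 39.2
```

```bash
python3 -c "
from h import *
s=st();print(s['moment'])"
```

```text
t 11.03 tip housing mm [  0.3 -29.4  96. ] psi 1.227 z [ 0.001 -0.001 -1.   ] F [ 2.3 -4.5 -4.4] q [ 0.2   0.92 -0.16  1.54  0.2   0.7  -0.4 ] w 0.0129
[-1.30103475 -0.50859857 -0.10033662]
```

Emit:
apply_moves:
  rows:
    - [0,0,0,0,0,0,0]
    - [0,0,0,0,0,0,0]
    - [0,0,0,0,0,0,0]
    - [0,0,0,-40,0,0,0]
    - [0,0,0,-50,0,0,0]

```text
t: 11.65
tool_pos: [0.5864, -0.1032, 0.2595]
tcp_rot: [-2.565, -1.812, 0.002]
force: [1.0, -0.5, 0.3]
width: 0.0856
grip_force: 0.0
```

Emit:
apply_moves:
  rows:
    - [0,0,0,0,0,0,0]
    - [0,0,0,0,0,0,0]

```text
t: 11.9
tool_pos: [0.5866, -0.1033, 0.2586]
tcp_rot: [-2.566, -1.812, 0.0]
force: [0.1, 0.0, -1.0]
width: 0.0851
grip_force: 0.0
```

Run:
```python
from h import *
s=st()
b=cv2.resize(optics.grab_frame("wrist"),(800,600),interpolation=cv2.INTER_CUBIC)
c=optics.get_calibration("wrist")
print((proj("",c2w(P,[[0,-.105,.03],[-.055,-.125,.004],[-.088,-.152,.004],[.088,-.152,.004]],.06),c)*1.5625).round())
cv2.imwrite("pics/w3.png",b)
```

```text
t 11.90 tip housing mm [ -0.4 -29.5 185.6] psi 1.230 z [-0.  0. -1.] F [ 0.1  0.  -1. ] q [ 0.21  0.79 -0.19  1.46  0.17  0.9  -0.37] w 0.0851
[[403. 316.]
 [303. 339.]
 [246. 385.]
 [560. 386.]]
```

View pics/w3.png

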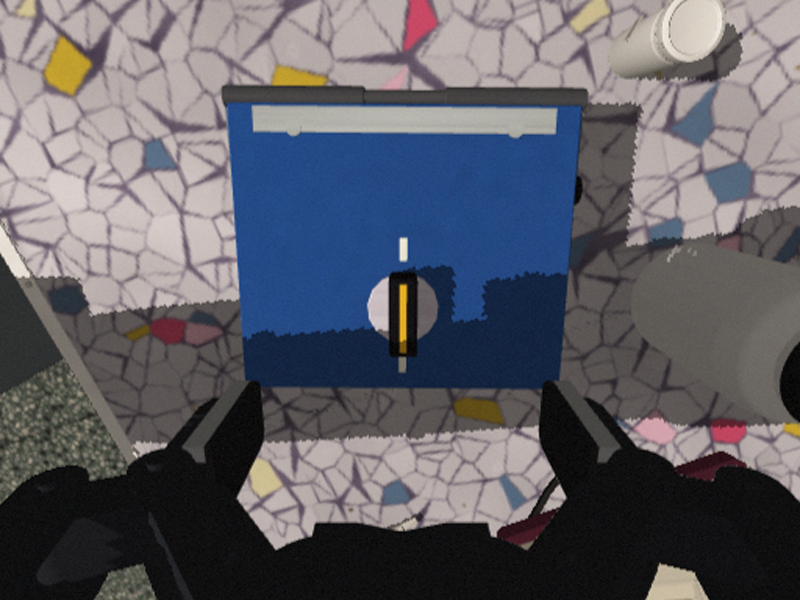

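The slot lines up exactly with the white marks: slot (403,285–345), marks at (403,250) and (403,365). Next I'll close the fingers and press at the press spot.

Emit:
apply_moves:
  rows:
    - [1,-10,-28,0,0,0,0]
    - [1,-10,-27,0,0,0,0]
    - [1,0,0,30,0,0,0]
    - [1,0,0,30,0,0,0]
    - [1,0,0,30,0,0,0]

```text
t: 12.58
tool_pos: [0.5278, -0.1037, 0.1672]
tcp_rot: [-2.565, -1.812, 0.001]
force: [1.0, 0.4, -0.4]
width: 0.0
grip_force: 0.0
```

Emit:
apply_moves:
  rows:
    - [1,0,0,4,0,0,0]
    - [1,0,0,4,0,0,0]
    - [1,0,0,4,0,0,0]
    - [1,0,0,0,0,0,0]

```text
t: 13.08
tool_pos: [0.5283, -0.1039, 0.1573]
tcp_rot: [2.566, 1.812, 0.001]
force: [-0.0, -1.5, 2.3]
width: 0.0004
grip_force: 1.0
```

Emit:
apply_moves:
  rows:
    - [1,0,0,2,0,0,0]
    - [1,0,0,2,0,0,0]
    - [1,0,0,0,0,0,0]

```text
t: 13.45
tool_pos: [0.5283, -0.1042, 0.1533]
tcp_rot: [2.566, 1.811, 0.0]
force: [-0.6, -2.9, 5.2]
width: 0.0
grip_force: 2.6
```

```bash
python3 -c "
from h import *
st()"
```

```text
t 13.45 tip housing mm [-55.  -49.9  80.3] psi 1.229 z [ 0.001 -0.    -1.   ] F [-0.6 -2.9  5.2] q [ 0.21  0.88 -0.14  1.77  0.23  0.51 -0.42] w 0.0000
```

Emit:
apply_moves:
  rows:
    - [1,0,0,1.5,0,0,0]
    - [1,0,0,1.5,0,0,0]
    - [1,0,0,0,0,0,0]

```text
t: 13.82
tool_pos: [0.5283, -0.1042, 0.1513]
tcp_rot: [2.565, 1.811, 0.001]
force: [-7.4, -1.5, 27.3]
width: 0.0
grip_force: 13.9
```

Emit:
apply_moves:
  rows:
    - [1,0,0,1.5,0,0,0]
    - [1,0,0,0,0,0,0]
    - [1,0,0,0,0,0,0]

```text
t: 14.2
tool_pos: [0.5284, -0.1043, 0.1509]
tcp_rot: [2.565, 1.81, 0.001]
force: [-12.5, -1.2, 53.2]
width: 0.0001
grip_force: 26.6
```

The rim stop is reached, because the force now rises steeply at a tip height of about 78 mm. I'll ease back to a moderate push.

Emit:
apply_moves:
  rows:
    - [1,0,0,-1.2,0,0,0]
    - [1,0,0,0,0,0,0]
    - [1,0,0,0,0,0,0]

```text
t: 14.58
tool_pos: [0.5283, -0.1043, 0.1512]
tcp_rot: [2.565, 1.811, 0.001]
force: [-7.5, -2.9, 33.0]
width: -0.0001
grip_force: 16.7
```

Run:
```python
from h import *
st()
b=cv2.resize(optics.grab_frame("side")[140:240,170:310],(800,571),interpolation=cv2.INTER_CUBIC)
cv2.imwrite("pics/f.png",b)
```

```text
t 14.57 tip housing mm [-54.8 -49.9  78.2] psi 1.229 z [ 0.001 -0.001 -1.   ] F [-7.5 -2.9 33. ] q [ 0.21  0.88 -0.14  1.77  0.23  0.5  -0.42] w -0.0001
```

View pics/f.png

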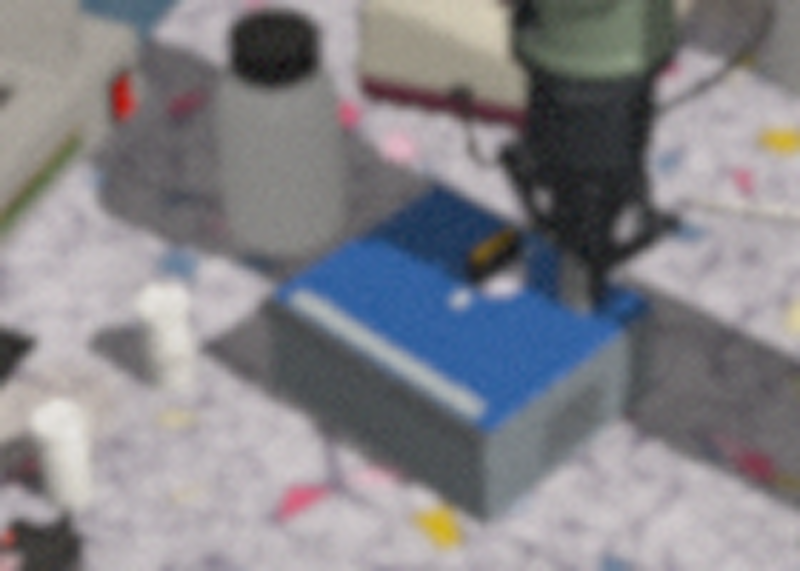

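The side view shows the cover flush: its edge meets the rim along (485,430)–(640,310). The fingers press at (580,290), and the vials and jar are standing. Handing in.

```bash
python3 -c "
from rig import manip
print(manip.close_job())"
```

```text
the job is handed in; nothing more can be done
None
```

The cover was swung over onto its buffers, its fastener turned in line with the white marks, and the cover pressed flush; I handed the job in at about 15 s with the fingers still pressing at about 33 N, and the result has not been reported back.

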